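# Pack the mending box in layers and close it

### The arm

A 6-joint arm with a two-finger parallel gripper is mounted at the origin on a cart in front of the work surface, level with it; the furniture and walls round the work are solid. World frame = base frame: x ahead of the robot, y to its left, z up, the work surface at z = 0. Lengths are in mm, angles in rad, forces in N, time in s.
With the tool pointing down it reaches from about 300 to 775 mm from the base axis. Payload 14.6 kg.
Tool frame: the origin (TCP) lies on the centre line of the jaws, within the pads' length; the fingertips stand 19 mm ahead of it and the grasp point (between the pads) is the TCP (bot.tip_reach is the distance from the TCP to the fingertips, in mm); z points along the fingers, y is the line along which they close (so a half turn about z gives the same grasp; the last joint's range is limited). The gripper opens to 85 mm and grips with 20 to 120 N. Pads are 22 mm wide; open, the fingers measure 114 mm over their backs; the gripper's body (76 mm by 85 mm) begins 54 mm behind the grasp point. The pads swing forward as they close: fully open they stand 13 mm farther back than shut.
Start: joints at [-1.286, 0.3, 1.521, -0, 1.321, -0.067], TCP at [189.516, -516.307, 219.981] pointing down, gripper open.
Joint ranges: [-3.03, 3.03], [-0.79, 2.21], [0.23, 2.52], [-1.04, 4.18], [0, 3.07], [-2.55, 2.55]. Speed limits (rad/s): [2.22, 2.22, 2.57, 3.14, 3.14, 3.14].

### API

Orientations are given as a unit quaternion [w, x, y, z].
In Python, from rig import bot gives the robot as it stands. Calls block until the motion is done:
- bot.move_to(position, orientation): joint-space move of the TCP to a pose.
- bot.servo_line(position, attitude=None, speed=150, until_force=None): straight line of the TCP; attitude=None keeps the orientation; speed is the mean speed in mm/s. With until_force (N) it stops when the force on the tool has changed by that much, and returns True; else False.
- bot.move_joints(angles): joint-space move.
- bot.move_gripper(opening, grip_force=None): finger opening in mm; grip_force is the grip in N (None keeps the last); returns when the fingers have stopped.
- bot.dwell(seconds).
- bot.ik(position, orientation): joint angles nearest the present ones, or None.
- bot.read_state(): the state.
- bot.read_camera(name): name is "scene" or "top" or "wrist"; returns a dict with "image" (384x512x3 uint8, blue, green, red), "depth" (384x512 float32, mm along the optical axis (not along the pixel's ray), 0 where there is no reading), "fovy" (degrees; the focal length in pixels is half the picture's height over the tangent of half this angle, whatever the lens; pixels are square), "cx", "cy" (the principal point, pixels), "eye" and "attitude" of the camera in the world; the wrist camera has in their place "mount" (4x4, takes a point from camera to tool coordinates, whose origin is the TCP and whose axes are the flange's). Camera axes: x right, y down, z forward; pixel columns grow to the right and rows downward; lengths in mm; the calibration is good to about 2 mm. The wrist camera is an equidistant fisheye: a pixel r from the principal point sees the ray r / f radians off the axis. A picture is of the moment at which its call begins: read the wrist's pose just before it.
A pose or a line that the arm cannot do raises bot.MotionError and nothing moves.
- bot.finish_job(): hands the job in; it is judged then, once.
The state is a dict: "clock": time; "joint_positions": joint angles; "qvel": joint speeds; "effort": joint torques, N m; "ee_pos": TCP position; "tool_rot": TCP orientation; "ft_force": force on the tool from outside, world axes, zero at the start; "moment": the same for the moment, N m; "grip_width": finger opening in mm; "grip_force": force on a finger pad.
Only numpy, scipy, OpenCV 4.12 (cv2) and the standard library are available. Lean on these libraries where they do the work, as an engineer would, in place of code of your own. Each camera call takes 0.05 s, during which the arm holds its last target. There are 200 camera calls.

### The job

Pack the mending box: lay the yellow tape measure flat in the bottom of the white box, then set the grey tray in over it so that it rests level on the corner posts, stand the red and the blue spool of thread upright in the tray's two round cups, one in each, and last close the box with its green lid, fully home all round. Leave the candle and the pink mug standing where they are.

Things in the scene. Friction and masses are not known exactly. Their poses are not given: they have to be found in the camera images.
- mending_box: open white plastic box, 152 (x) x 108 (y) x 64 mm, loose, 0.8 kg. Origin: centre of its underside, z up. Inside 145 x 101 mm; inner floor at z 4, rim at z 64 mm. In each inner corner a post 16 x 16 mm, top at z 40 mm, to carry the tray. Half a turn makes no difference
- tray: light grey tray, some buttons fixed in it; 140 (x) x 96 (y) mm at the top, 131 x 87 at the bottom, walls 14 mm, 90 g. Origin: centre of underside. Green bridge handle along y at its centre: bar 12 (x) x 58 (y) mm, z 30 to 44 mm; grip across x. Seated: 40 mm above the box's origin, x along the box's x (either way), 2.5 mm play a side, taper centres it. Cups on its floor at x +40, -40 mm
- cup_a (a point): centre of the floor of the round thread cup at the tray's +x end, 3 mm above the tray's underside. Cup 10 mm deep, 31 mm wide inside at the bottom, flaring to 38 mm at the mouth
- cup_b (a point): the same for the equal cup at the tray's -x end
- lid: sage green lid, 155 (x) x 111 (y) mm, right way up, 130 g. Origin: centre of the underside of its lip. Lip 8 mm high, tapered (140 x 96 at the top, 131 x 87 below), centres itself in the box; flange above it lies on the rim. White bridge handle along y at its centre: bar 14 (x) x 64 (y) mm, z 52 to 64 mm; grip across x. Closed: 56 mm above the box's origin, x along the box's x (either way)
- tape_measure: yellow tape measure with a black disc on top, lying flat, 61 (x) x 78 (y) x 31 mm high. Origin: centre of its underside. Grip it across its x, where it is 61 mm wide, in the middle and by its upper half; with its x along the box's x it goes between the posts with room for fingers that open little (to 70 mm) when letting go
- red_spool: red spool of thread with cream ends, standing upright, 25 mm wide, 40 mm high, 20 g. Origin: centre of its underside. Grip it near its upper end, so that the fingertips stay 14 mm or more above its foot and clear the cup's edge
- blue_spool: the same spool in blue
- candle: glass jar candle, 76 mm wide, 90 mm high, standing near the back; origin: centre of its underside. Leave it alone
- mug: pink mug, 78 x 117 x 97 mm high with its handle, standing at the right near the printer; origin: centre of its underside. Leave it alone
Not all that is in view belongs to the job. What is shaped like the red_spool but black or purple is not meant.

How it is judged (in metres and radians):
On the way, in this order (a step that is already met when the one before it is completed fails the run):
1. the tape measure lies flat on the floor of the box, let go (x of tape_measure in the frame of mending_box between -0.04 and 0.04 m and y of tape_measure in the frame of mending_box between -0.03 and 0.03 m and z of tape_measure in the frame of mending_box between 0 and 0.008 m and angle between tape_measure's own z axis and vertical below 0.12 rad and contact force between the fingers and tape_measure below 0.05 N), for 0.2 s.
2. the tray sits level on the corner posts above it, let go (x of tape_measure in the frame of mending_box between -0.04 and 0.04 m and y of tape_measure in the frame of mending_box between -0.03 and 0.03 m and z of tape_measure in the frame of mending_box between 0 and 0.008 m and angle between tape_measure's own z axis and vertical below 0.12 rad and z of tray in the frame of mending_box between 0.036 and 0.044 m and horizontal distance between tray and mending_box below 0.008 m and angle between tray's own z axis and vertical below 0.05 rad and angle between the x axis of tray and the x axis of mending_box, either way round below 0.1 rad and contact force between the fingers and tray below 0.05 N), for 0.2 s.
3. both spools stand in the tray's cups, one in each, let go (x of tape_measure in the frame of mending_box between -0.04 and 0.04 m and y of tape_measure in the frame of mending_box between -0.03 and 0.03 m and z of tape_measure in the frame of mending_box between 0 and 0.008 m and angle between tape_measure's own z axis and vertical below 0.12 rad and z of tray in the frame of mending_box between 0.036 and 0.044 m and horizontal distance between tray and mending_box below 0.008 m and angle between tray's own z axis and vertical below 0.05 rad and angle between the x axis of tray and the x axis of mending_box, either way round below 0.1 rad and ((horizontal distance between red_spool and cup_a below 0.01 m and horizontal distance between blue_spool and cup_b below 0.01 m) or (horizontal distance between red_spool and cup_b below 0.01 m and horizontal distance between blue_spool and cup_a below 0.01 m)) and z of red_spool in the frame of tray between -0.001 and 0.007 m and angle between each of red_spool, blue_spool's own z axis and vertical below 0.15 rad and z of blue_spool in the frame of tray between -0.001 and 0.007 m and contact force between the fingers and red_spool below 0.05 N and contact force between the fingers and blue_spool below 0.05 N), for 0.2 s.
At the end, for the whole second after the job is handed in: Tape measure flat on the box floor; tray level on the posts (4 mm in height); one spool upright in each cup (10 mm of its centre, 4 mm in height); lid level, fully home on the rim (4 mm in height, 8 mm sideways, 0.1 rad); box upright, all at rest (x of tape_measure in the frame of mending_box between -0.04 and 0.04 m and y of tape_measure in the frame of mending_box between -0.03 and 0.03 m and z of tape_measure in the frame of mending_box between 0 and 0.008 m and angle between tape_measure's own z axis and vertical below 0.12 rad and z of tray in the frame of mending_box between 0.036 and 0.044 m and horizontal distance between each of tray, lid and mending_box below 0.008 m and angle between each of tray, lid's own z axis and vertical below 0.05 rad and angle between the x axis of each of tray, lid and the x axis of mending_box, either way round below 0.1 rad and ((horizontal distance between red_spool and cup_a below 0.01 m and horizontal distance between blue_spool and cup_b below 0.01 m) or (horizontal distance between red_spool and cup_b below 0.01 m and horizontal distance between blue_spool and cup_a below 0.01 m)) and z of red_spool in the frame of tray between -0.001 and 0.007 m and angle between each of red_spool, blue_spool's own z axis and vertical below 0.15 rad and z of blue_spool in the frame of tray between -0.001 and 0.007 m and z of lid in the frame of mending_box between 0.052 and 0.06 m and linear speed of each of mending_box, tape_measure, tray, red_spool, blue_spool, lid below 0.01 m/s and angle between mending_box's own z axis and vertical below 0.1 rad); the robot touches nothing.
It fails at once if the candle is shifted by more than 30 mm or tipped (distance of candle from where it was at the start of the episode above 0.03 m or angle between candle's own z axis and vertical above 0.3 rad).
It fails at once if the mug is shifted by more than 30 mm or tipped (distance of mug from where it was at the start of the episode above 0.03 m or angle between mug's own z axis and vertical above 0.3 rad).
It also fails if it takes over 122 s, if anything falls off the work surface, if the arm or the gripper's body presses on something with over 40 N, if the wrist force passes 120 N, or if a joint passes its speed limit or range.

## Working session

There is one attempt and no reset: what is moved stays moved. The work goes in short steps, each a Python script; the robot and the scene stay as the last script left them, time stands still between calls to the robot, and variables do not carry over. Pictures are saved under pics/ and viewed, at most 14 in all, crops included, and the job is handed in when it is done.

```bash
ls; mkdir -p pics
python3 - <<'E'
from rig import bot
import cv2,numpy as np,pickle
for n in("top","scene"):
    c=bot.read_camera(n); pickle.dump(c,open(f'{n}.pkl','wb')); cv2.imwrite(f'pics/{n}0.png',c['image'])
    print(n,{k:v for k,v in c.items() if k not in('image','depth')})
s=bot.read_state();print(s)
E
```

```text
pics
top {'fovy': 55.47784844364481, 'cx': 251.4697603006314, 'cy': 196.30795364494736, 'eye': array([ 540.85071944, -157.38838015,  882.09524454]), 'attitude': array([-0.01929295,  0.71318379, -0.7002124 ,  0.02644354])}
scene {'fovy': 43.336079986300376, 'cx': 259.7101345303952, 'cy': 190.2597907410043, 'eye': array([-205.90901413, -646.12050148,  529.34137443]), 'attitude': array([-0.45185858,  0.74043658, -0.42599076,  0.25711742])}
{'clock': 0.1, 'joint_positions': array([-1.28561086e+00,  3.00432421e-01,  1.52154563e+00, -7.88390207e-06,
        1.32070006e+00, -6.66012323e-02]), 'qvel': array([ 3.61098175e-04, -2.05447427e-03, -3.23980602e-04, -1.11264716e-03,
       -5.55138076e-04,  6.36929966e-05]), 'effort': array([ 3.03791407e-03, -5.44374382e+01, -3.62370944e+01, -8.55131816e-06,
        3.02274981e-03,  1.65978906e-05]), 'ee_pos': array([ 189.44594244, -516.09596733,  219.45753551]), 'tool_rot': array([-5.39072728e-04,  9.84570291e-01,  1.74988709e-01, -6.29938090e-05]), 'ft_force': array([-0.66943008,  0.55847087,  0.57254342]), 'moment': array([-0.01980555,  0.02808626,  0.00508081]), 'grip_force': 0.0, 'grip_width': 85.35595258054897}
```

View pics/top0.png

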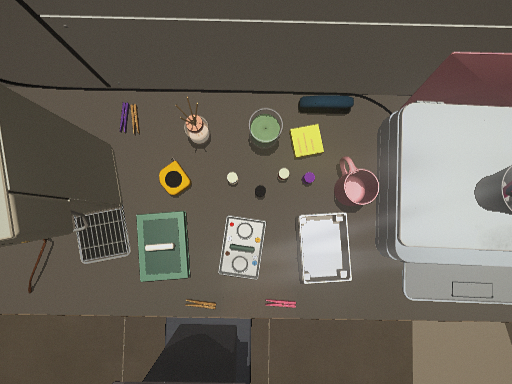

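View pics/scene0.png

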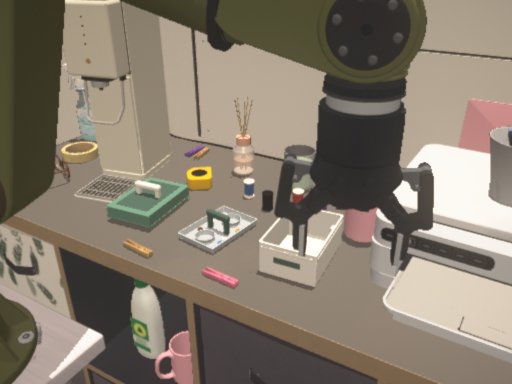

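The top view shows the lid (162,246), tape measure (174,178), tray (242,247), box (324,248), mug (358,185) and candle (265,128). The four spool-shaped things are at (233,178), (260,191), (284,174) and (309,178). Those at 260 and 309 are black and purple. The scene view suggests 233 is blue and 284 is red, since both have cream ends. I'll measure them and check this in a crop.

```bash
cat > h.py <<'E'
import numpy as np,cv2
from scipy.spatial.transform import Rotation as R
def q2R(q): return R.from_quat(np.r_[q[1:],q[0]]).as_matrix()
def cloud(c):
    h,w=c['depth'].shape; f=h/2/np.tan(np.radians(c['fovy'])/2)
    v,u=np.mgrid[:h,:w]; d=c['depth']
    P=np.stack([(u-c['cx'])/f*d,(v-c['cy'])/f*d,d],-1)
    return P@q2R(c['attitude']).T+c['eye']
def proj(c,p):
    f=c['depth'].shape[0]/2/np.tan(np.radians(c['fovy'])/2)
    q=(np.asarray(p)-c['eye'])@q2R(c['attitude']); return q[:2]/q[2]*f+[c['cx'],c['cy']]
def rect(P,m):
    X=P[m][:,:2].astype(np.float32); (c,s,a)=cv2.minAreaRect(X)
    return np.round(c,1),np.round(s,1),round(a,1),len(X),np.round(np.percentile(P[m][:,2],[5,50,95]),1)
E
python3 - <<'E'
from h import *
import pickle
c=pickle.load(open('top.pkl','rb'));P=cloud(c)
def roi(u0,u1,v0,v1,z0,z1):
    m=np.zeros(P.shape[:2],bool);m[v0:v1,u0:u1]=1
    return m&(P[...,2]>z0)&(P[...,2]<z1)&(c['depth']>0)
for n,a in dict(table=(200,220,190,205,-20,20),lid=(130,195,205,288,10,45),lidbar=(140,180,235,258,47,90),tape=(155,195,158,200,15,50),tray=(213,272,210,284,6,24),traybar=(225,262,236,258,32,60),
  box=(293,357,207,288,52,80),s233=(224,242,168,188,30,60),s260=(252,268,182,200,20,60),s284=(276,292,165,184,30,60),s309=(301,317,169,187,30,60),candle=(245,286,106,150,20,120),mug=(335,383,154,208,20,120)).items():
    print(n,*rect(P,roi(*a)))
s=pickle.load(open('scene.pkl','rb'))
for u,v in((233,178),(260,191),(284,174),(309,178)): print(u,v,P[v,u].round(),proj(s,P[v,u]-[0,0,20]).round())
a=cv2.resize(s['image'][150:230,175:325],None,fx=4,fy=4,interpolation=cv2.INTER_CUBIC)
b=cv2.resize(c['image'][155:295,130:360],(600,365),interpolation=cv2.INTER_CUBIC)[:270]
b=cv2.resize(c['image'][205:290,130:360],(600,222),interpolation=cv2.INTER_CUBIC)
cv2.imwrite('pics/crop1.png',np.vstack([a,b]))
E
```

```text
table [594.7 -64.2] [34.4 46.4] 0.8 299 [-3.1 -0.8  1.7]
lid [477.7  38.8] [154.2 111. ] 5.4 3139 [32.6 35.9 38.4]
lidbar [477.8  38.7] [14.  62.5] 5.7 180 [58.8 62.7 65.5]
tape [638.7  22.9] [78.1 60.6] 36.5 729 [25.3 29.5 32.1]
tray [ 476.5 -145.2] [ 95.5 139.4] 82.8 662 [ 6.5 11.8 15.7]
traybar [ 476.6 -145.8] [55.9 11.8] 82.6 133 [38.6 42.8 45.9]
box [ 482.5 -330.8] [153.4 109.9] 4.8 581 [53.8 62.4 65.3]
s233 [ 639.5 -119.4] [23.1 22.9] 46.5 93 [37.5 39.7 42. ]
s260 [ 609.9 -184.9] [24.  23.2] 2.1 95 [36.1 39.4 41.2]
s284 [ 651.  -238.9] [23.6 21.1] 0.2 92 [37.2 39.8 41.7]
s309 [ 642.9 -298.3] [23.1 23.4] 44.8 96 [37.  39.4 42.2]
candle [ 751.3 -193.1] [75.7 73. ] 1.0 1083 [42.7 59.4 89.3]
mug [ 639.8 -414.8] [101.2 125.7] 88.3 1260 [23.4 56.9 95.8]
233 178 [ 637. -122.   42.] [249. 188.]
260 191 [ 608. -185.   39.] [267. 201.]
284 174 [ 649. -240.   41.] [297. 199.]
309 178 [ 640. -298.   41.] [320. 206.]
```

View pics/crop1.png

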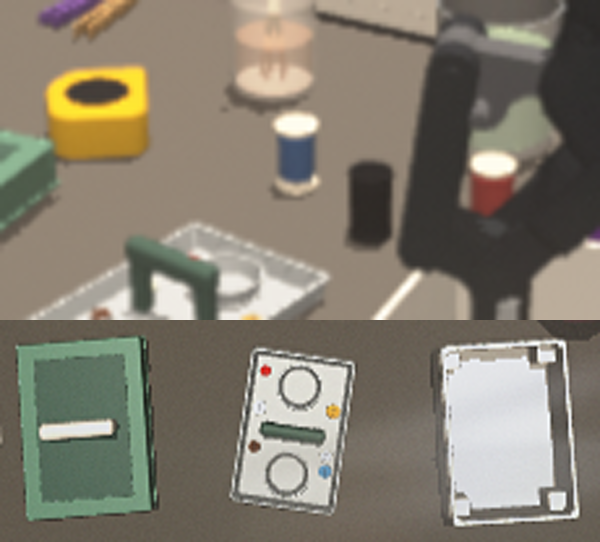

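The crop confirms that the cream-ended blue spool is pixel (233,178), world (639,-119), and the cream-ended red one is (284,174), world (651,-239). Black (260,191) and purple (309,178) are decoys. Starting with the tape.

```bash
cat >> h.py <<'E'
from rig import bot
def quat(phi):
    """tool down, fingers closing along world direction phi (deg); the half turn with least wrist turning"""
    def q(y): r=R.from_euler('z',y,degrees=True)*R.from_euler('x',180,degrees=True); a=r.as_quat(); return np.r_[a[3],a[:3]]
    return [q(phi+90),q(phi-90)]
def above(x,y,z,phi):
    best=min(((abs(j[5]),k) for k,o in enumerate(quat(phi)) if (j:=bot.ik([x,y,z],o)) is not None))
    bot.move_to([x,y,z],quat(phi)[best[1]])
def info(t):
    s=bot.read_state(); print(t,round(s['clock'],1),s['ee_pos'].round(1),'grip',round(s['grip_width'],1),round(s['grip_force'],1),'F',s['ft_force'].round(1),'j6',s['joint_positions'][5].round(2))
def pick(x,y,z,phi,opening,force,zt=200):
    bot.move_gripper(opening); above(x,y,zt,phi); bot.servo_line([x,y,z+40]); bot.servo_line([x,y,z],speed=60); bot.move_gripper(0,force); info('gripped')
    bot.servo_line([x,y,zt]); info('lifted')
def place(x,y,z,phi,opening,zt=220,slow=25,press=5):
    above(x,y,zt,phi); bot.dwell(.2); bot.servo_line([x,y,z+slow]); 
    hit=bot.servo_line([x,y,z-2],speed=25,until_force=press); info(f'down hit={hit}')
    bot.move_gripper(opening); bot.dwell(.3); info('open'); bot.servo_line([x,y,zt]); info('up')
BOX=(482.5,-330.8); PB=4.8
E
python3 - <<'E'
from h import *
import pickle
print(bot.tip_reach)
pick(638.7,22.9,25,-53.5,85,50)
place(*BOX,29,PB,70)
c=bot.read_camera('top');pickle.dump(c,open('top2.pkl','wb'))
cv2.imwrite('pics/t2.png',cv2.resize(c['image'][150:300,130:390],(780,450)))
E
```

```text
19.0
gripped 5.4 [638.7  22.9  25. ] grip -0.1 0.0 F [-0.2 -0.   0.3] j6 0.91
lifted 6.8 [638.4  22.9 199. ] grip -0.2 0.0 F [ 0.1 -1.1  0.7] j6 0.91
down hit=False 10.9 [ 482.6 -330.9   27.2] grip -0.0 0.0 F [-0.5 -0.9  0.4] j6 -0.75
open 11.9 [ 482.5 -330.8   27. ] grip 69.7 0.0 F [-0.3  0.1 -0.7] j6 -0.75
up 13.3 [ 482.3 -330.6  219.1] grip 70.1 0.0 F [-0.2  0.5  0.1] j6 -0.75
```

View pics/t2.png

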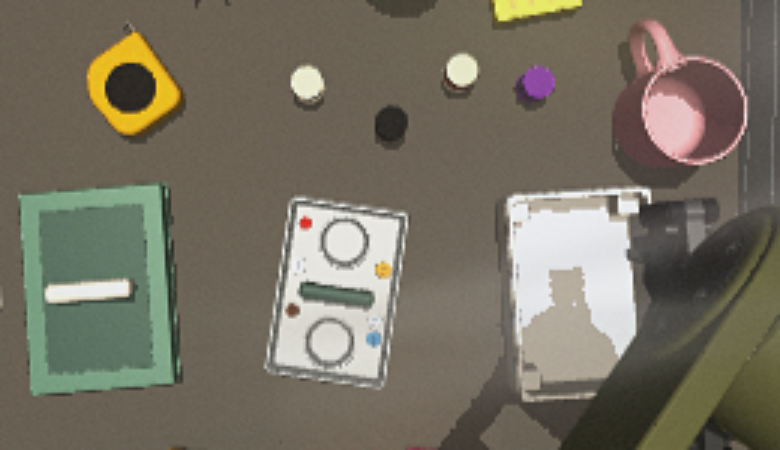

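The box is still empty and the tape hasn't moved, so the fingers closed on nothing. I'll check the calibration against the gripper itself.

Run:
```python
from h import *
import pickle
s=pickle.load(open('scene.pkl','rb')); print('tcp0 in scene',proj(s,[189.5,-516.3,220]))
c=pickle.load(open('top2.pkl','rb')); print('tcp in top',proj(c,[482.3,-330.6,219]))
S=cloud(s);T=cloud(pickle.load(open('top.pkl','rb')))
for n,u,v in(('tape disc',200,173),('blue',249,183),('black',267,193)): print(n,S[v,u].round())
above(638.7,22.9,120,-53.5); info('')
c=bot.read_camera('scene'); w=bot.read_camera('wrist'); t=bot.read_camera('top')
pickle.dump((c,w,t),open('chk.pkl','wb')); print({k:v for k,v in w.items() if k not in('image','depth')})
for n,i in(('scene',c),('top',t)): print(n,proj(i,[638.7,22.9,120]),proj(i,[638.7,22.9,31]))
a=np.hstack([cv2.resize(x['image'],(400,300)) for x in(c,w)]); b=np.hstack([cv2.resize(t['image'],(400,300)),np.zeros((300,400,3),np.uint8)])
cv2.imwrite('pics/chk.png',np.vstack([a,b]))
```

```text
tcp0 in scene [345.03053177 274.27627584]
tcp in top [342.82381554 254.13161897]
tape disc [634.  15.  29.]
blue [ 629. -127.   40.]
black [ 607. -187.   40.]
 14.8 [638.8  22.2 120.2] grip 70.0 0.0 F [-0.5  0.1 -0.3] j6 0.91
{'fovy': 65.70646984690485, 'cx': 257.9826492063239, 'cy': 194.7254600949983, 'mount': array([[ 6.60455260e-04, -9.58462571e-01, -2.85217574e-01,
         7.30734317e+01],
       [ 9.99999573e-01,  8.17477003e-04, -4.31481589e-04,
         5.63881623e-01],
       [ 6.46717760e-04, -2.85217167e-01,  9.58462701e-01,
        -1.54509534e+02],
       [ 0.00000000e+00,  0.00000000e+00,  0.00000000e+00,
         1.00000000e+00]])}
scene [196.16098768 136.65921539] [198.52316162 170.98358735]
top [162.40300965 171.58931581] [171.25926025 176.6166312 ]
```

View pics/chk.png

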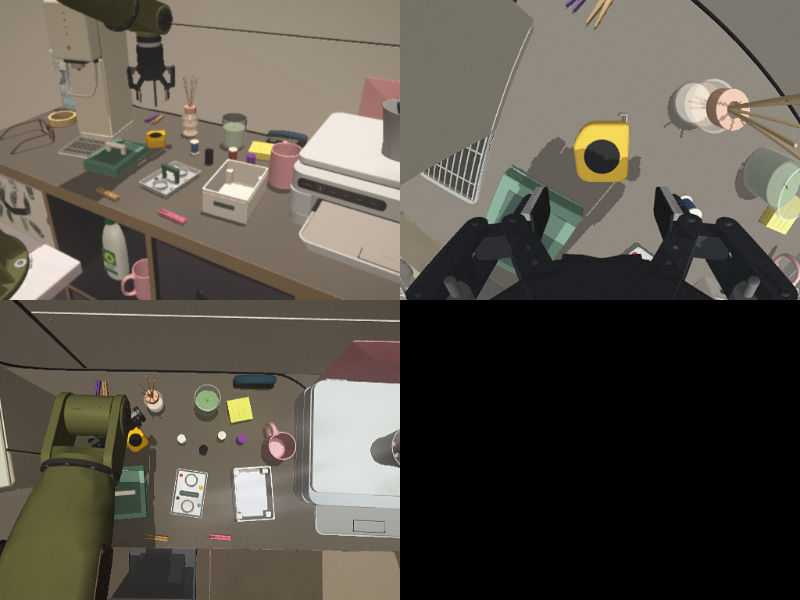

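In the scene view the fingertips, at about (195,128) full-scale, sit higher than the predicted TCP (196,137). I'll measure that with depth: the table seen from the wrist camera, and the fingers seen from the scene camera.

```bash
cat >> h.py <<'E'
def wcloud(w,pos,rot,tool=False):
    h,wd=w['depth'].shape; f=h/2/np.tan(np.radians(w['fovy'])/2)
    v,u=np.mgrid[:h,:wd]; x=u-w['cx'];y=v-w['cy']; r=np.hypot(x,y)+1e-9; t=np.tan(r/f); d=w['depth']
    P=np.stack([x/r*t*d,y/r*t*d,d],-1)@w['mount'][:3,:3].T+w['mount'][:3,3]
    return P if tool else P@q2R(rot).T+pos
E
python3 - <<'E'
from h import *
import pickle
c,w,t=pickle.load(open('chk.pkl','rb')); s=bot.read_state()
W=wcloud(w,s['ee_pos'],s['tool_rot']);Tl=wcloud(w,0,0,True)
print('tip px', W[200,200],W[130,330])
print('fy check')
# table pixel (full-res): preview (x-400)*1.28,y*1.28
for n,u,v in(('table',170,140),('table2',280,90),('tape top',255,198),('tapeyellow',236,176),('lid',120,240)): print(n,W[v,u].round(1),w['depth'][v,u])
for n,u,v in(('padL',180,260),('padR',338,255),('padLtip',172,243),('padRtip',336,243)): print(n,Tl[v,u].round(1))
S=cloud(c); m=(abs(S[...,0]-638)<90)&(abs(S[...,1]-23)<90)&(S[...,2]>45)&(S[...,2]<300)&(c['depth']>0)
print('scene gripper zmin',np.percentile(S[m][:,2],[0,1,5,20]), 'xy',S[m&(S[...,2]<160)][:,:2].min(0),S[m&(S[...,2]<160)][:,:2].max(0))
E
```

```text
tip px [594.21213522  59.08385777   0.86257479] [ 7.23094332e+02 -8.70027743e-02  6.97712719e-02]
fy check
table [626.2 115.9   0.7] 270.54108
table2 [7.238e+02 5.950e+01 2.000e-01] 258.255
tape top [697.8  65.  274.8] 0.0
tapeyellow [641.6  46.6  30.6] 250.11241
lid [500.2 107.8   0.8] 300.76602
padL [  8.7 -34.3 -40.6]
padR [ 11.2  36.1 -40.4]
padLtip [ 11.6 -40.8 -29.4]
padRtip [ 11.8  37.8 -29.2]
scene gripper zmin [ 45.01691857  50.12468994 148.17322567 194.72106474] xy [601.57323645 -54.36923709] [727.94691373  58.38255793]
```

Both cameras agree. The wrist camera puts the table at z≈0, so the pose is right. But the fingertips at 70 mm opening are at tool z≈-29 (scene: world z 148 with the TCP at 120), where the notes imply about +9 to +19. So the real tips sit about 40-48 mm farther back than stated. Next I'll measure tip position against opening.

Run:
```python
from h import *
for o in(85,70,61,45,25,12,0):
    bot.move_gripper(o); s=bot.read_state(); w=bot.read_camera('wrist'); T=wcloud(w,0,0,True)
    m=(w['depth']>0)&(abs(T[...,0])<20)&(abs(T[...,1])<75)&(T[...,2]<60)&(T[...,2]>-120)
    z=T[m][:,2]; k=m&(T[...,2]>np.percentile(z,97)-8)
    print(o,round(s['grip_width'],1),'tip z',np.percentile(z,[90,97,99,100]).round(1),'x',T[k][:,0].min().round(1),T[k][:,0].max().round(1),'inner y',T[k&(T[...,1]<0)][:,1].max().round(1),T[k&(T[...,1]>0)][:,1].min().round(1))
info('')
```

```text
85 85.1 tip z [-60.6 -39.  -31.4 -23.9] x -10.9 12.7 inner y -41.4 42.4
70 70.0 tip z [-58.3 -35.6 -27.2 -18.9] x -11.0 12.5 inner y -33.8 34.7
61 60.9 tip z [-60.2 -34.4 -25.4 -16.8] x -10.7 12.7 inner y -29.4 30.6
45 44.7 tip z [-60.2 -34.1 -23.9 -14. ] x -10.9 12.5 inner y -21.5 22.6
25 25.4 tip z [-59.5 -34.3 -22.8 -11.5] x -10.8 12.5 inner y -11.7 12.8
12 11.7 tip z [-60.2 -36.  -24.1 -11.3] x -10.8 12.6 inner y -5.2 6.3
0 0.1 tip z [-61.2 -38.4 -25.3 -14.4] x 6.6 12.4 inner y -0.3 0.0
 17.4 [638.7  22.9 120. ] grip -0.0 0.0 F [ 0.4  0.4 -0.5] j6 0.91
```

The inner faces line up with the opening, and the tips go from -24 (open) to -11 (shut). The swing matches the stated 13 mm, but everything is 30 mm farther back than stated. I'll command by measured tip height.

```bash
cat >> h.py <<'E'
def cmd(tip_height,width):
    """TCP height that puts the (measured) fingertips at tip_height when open to width"""
    return tip_height-np.interp(width,[0,12,25,45,61,70,85],[-11,-11.3,-11.5,-14,-17,-19,-24])-0.0 if False else tip_height+np.interp(width,[0,12,25,45,61,70,85],[-11,-11.3,-11.5,-14,-17,-19,-24])
E
sed -i '/^    return tip_height/c\    return tip_height+np.interp(width,[0,12,25,45,61,70,85],[-11,-11.3,-11.5,-14,-17,-19,-24])' h.py
python3 - <<'E'
from h import *
import pickle
z=cmd(8,61); print(z)
pick(638.7,22.9,z,-53.5,85,50)
if bot.read_state()['grip_width']>50:
    place(*BOX,z+4,PB,70); bot.move_to([476,-145,220],quat(-7.2)[0])
    above(400,0,250,0); c=bot.read_camera('top');pickle.dump(c,open('top2.pkl','wb'))
    cv2.imwrite('pics/t3.png',cv2.resize(c['image'][195:295,210:390],(720,400)))
E
```

```text
-9.0
gripped 21.1 [639.3  22.8  -8.2] grip 58.6 54.8 F [ 0.9 -0.1  5.7] j6 0.91
lifted 22.6 [638.4  22.9 199. ] grip 58.7 53.9 F [-0.4  1.2 -2. ] j6 0.91
down hit=True 26.6 [ 482.4 -330.7   -4.2] grip 58.6 54.8 F [-1.   0.8  6.5] j6 -0.75
open 27.2 [ 481.9 -330.3   -5. ] grip 69.8 0.0 F [-0.1 -0.9 -0. ] j6 -0.75
up 28.9 [ 482.3 -330.6  219.2] grip 70.5 0.0 F [0.5 0.5 0.4] j6 -0.75
```

View pics/t3.png

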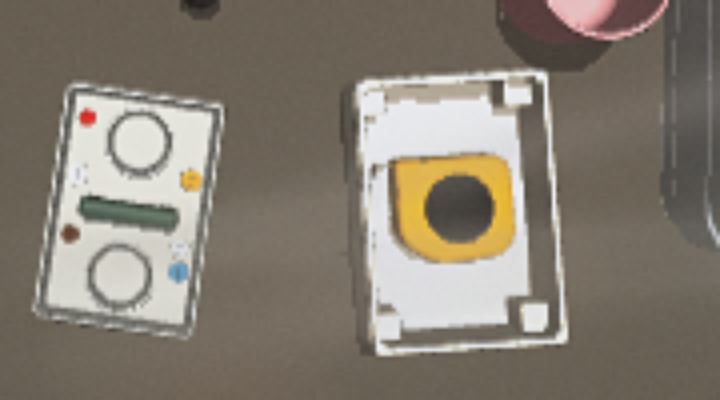

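The tape (458,208 in the crop) lies flat, square and near the middle of the box. I'll re-measure the box and place the tray.

```bash
cat >> h.py <<'E'
def roi(P,u0,u1,v0,v1,z0,z1):
    m=np.zeros(P.shape[:2],bool);m[v0:v1,u0:u1]=1
    return m&(P[...,2]>z0)&(P[...,2]<z1)
def boxpose():
    c=bot.read_camera('top');P=cloud(c); r=rect(P,roi(P,293,357,207,288,54,72)); print('box',*r); return c,P
E
python3 - <<'E'
from h import *
import pickle
c,P=boxpose(); print('tape',*rect(P,roi(P,300,350,220,275,27,45)))
z=cmd(22,12)
pick(476.5,-145.5,z,-7.2,45,40)
if bot.read_state()['grip_width']>6:
    place(*BOX,z+40,PB,28); above(400,0,250,0); c,P=boxpose(); pickle.dump(c,open('top3.pkl','wb'))
    print('bar',*rect(P,roi(P,300,350,235,262,76,100)))
    cv2.imwrite('pics/t4.png',cv2.resize(c['image'][200:295,280,None] if 0 else c['image'][200:295,280:380],(600,570)))
E
```

```text
box [ 482.4 -330.8] [153.5 109.9] 4.7 549 [55.3 62.7 65.6]
tape [ 481.6 -332. ] [124.4 107.6] 1.0 924 [30.3 34.  40.5]
gripped 33.9 [ 476.8 -145.6   11.1] grip 11.1 39.9 F [-1.2  0.1  5.4] j6 -0.24
lifted 35.3 [ 476.2 -145.4  199.2] grip 11.0 39.1 F [ 1.6 -0.3 -0.8] j6 -0.24
down hit=True 38.3 [ 482.4 -330.7   51.1] grip 11.4 40.0 F [-1.4  0.5  5.7] j6 -0.75
open 38.9 [ 482.  -330.4   50.5] grip 28.4 0.0 F [ 0.2 -0.1  0.4] j6 -0.75
up 40.2 [ 482.2 -330.6  219.1] grip 28.3 0.0 F [ 0.  -0.1 -0.6] j6 -0.75
box [ 482.3 -330.6] [153.5 109.5] 4.6 711 [54.2 61.5 65.3]
bar [ 481.  -329.9] [12.  57.6] 4.8 147 [79.6 82.7 85.6]
```

View pics/t4.png

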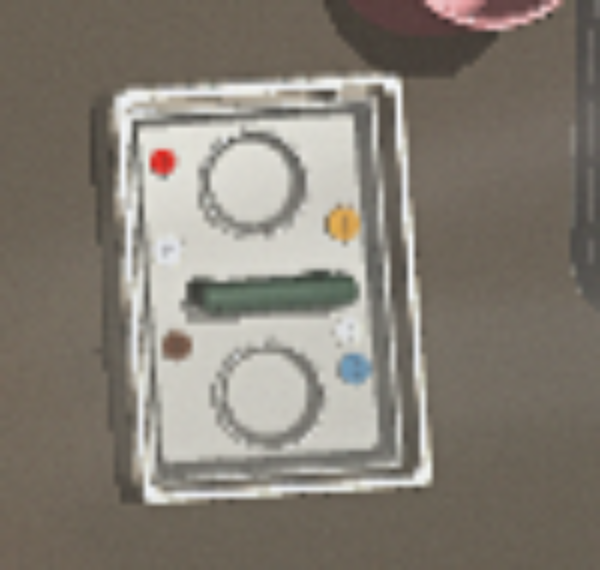

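The tray is seated: its bar measures z≈83 (84 nominal), aligned with and centred on the box. Spools next, with the fingers closing along the box's y.

Run:
```python
from h import *
import pickle
z=cmd(17,25); a=np.radians(4.7); d=40*np.array([np.cos(a),np.sin(a)]); C=np.array([481.5,-330.3])
for (x,y),cup in(((651,-239),C+d),((639.5,-119.4),C-d)):
    pick(x,y,z,95,50,30)
    if bot.read_state()['grip_width']<15: print('miss'); break
    place(*cup,z+43,PB+90,34)
above(400,0,250,0); c,P=boxpose(); pickle.dump(c,open('top4.pkl','wb'))
for v in((212,248),(248,288)): print('spool',*rect(P,roi(P,295,355,*v,73,100)))
s=bot.read_camera('scene')
cv2.imwrite('pics/t5.png',np.hstack([cv2.resize(c['image'][200:295,280:380],(400,380)),cv2.resize(s['image'][180:280,240:345],(400,380))]))
```

```text
gripped 45.5 [ 651.3 -239.     6.1] grip 21.2 29.2 F [-0.1  0.3  5.2] j6 1.08
lifted 47.0 [ 650.7 -238.9  198.9] grip 21.4 29.3 F [-0.1 -0.2 -0.9] j6 1.08
down hit=True 49.9 [ 521.5 -327.1   49. ] grip 21.3 29.6 F [-0.7  1.1  5.6] j6 0.87
open 50.5 [ 521.  -326.8   48.3] grip 34.1 0.0 F [-0.2 -0.3  0.2] j6 0.87
up 51.8 [ 521.1 -326.8  219. ] grip 34.2 0.0 F [0.3 0.8 0.1] j6 0.87
gripped 55.4 [ 639.8 -119.4    6. ] grip 21.4 29.2 F [-0.8  0.8  4.4] j6 1.24
lifted 56.9 [ 639.2 -119.3  199. ] grip 21.4 29.3 F [ 0.1 -0.2  0.2] j6 1.24
down hit=True 60.2 [ 441.7 -333.5   49. ] grip 21.2 29.6 F [-0.9  1.8  6.2] j6 0.77
open 60.8 [ 441.3 -333.2   48.4] grip 34.2 0.0 F [-1.2  0.   0.4] j6 0.77
up 62.1 [ 441.4 -333.4  219.1] grip 34.1 0.0 F [-0.2  0.7 -0.7] j6 0.77
box [ 482.4 -330.6] [153.6 109.6] 4.6 713 [54.4 61.9 65.5]
spool [ 508.9 -330.3] [48. 54.] 1.1 149 [78.5 82.5 84.7]
spool [ 456.  -330.1] [54.3 56.5] 1.3 214 [80.2 82.8 85.2]
```

View pics/t5.png

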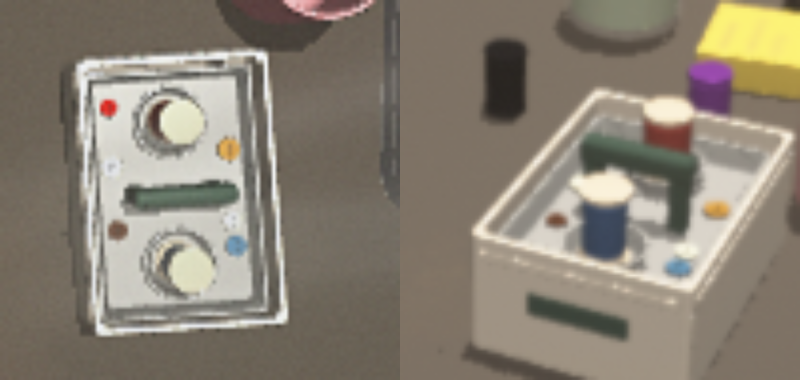

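Both spools stand upright in their cups, tops at z≈83 as expected. Lid next.

Run:
```python
from h import *
z=cmd(43,14)
pick(477.8,38.7,z,5.5,45,50)
if bot.read_state()['grip_width']>8:
    place(482.2,-330.5,z+56,PB,32,press=8); above(400,0,250,0)
    c=bot.read_camera('top');P=cloud(c);s=bot.read_camera('scene')
    print('lid',*rect(P,roi(P,285,365,200,292,60,100)));print('bar',*rect(P,roi(P,300,360,225,275,107,130)))
    cv2.imwrite('pics/t6.png',np.hstack([cv2.resize(c['image'][200:295,280:380],(400,380)),cv2.resize(s['image'][160:280,220:345],(400,380))]))
```

```text
gripped 66.4 [478.   38.7  32.1] grip 13.0 50.5 F [-1.4 -0.1  5.7] j6 -0.09
lifted 67.7 [477.4  38.7 199.1] grip 12.8 49.6 F [-0.4 -0.1 -1.5] j6 -0.09
down hit=True 71.1 [ 482.1 -330.5   88.2] grip 13.0 50.6 F [-1.   1.1  6.6] j6 -0.75
open 71.7 [ 481.8 -330.2   87.5] grip 31.8 0.0 F [-0.5  0.1 -0.6] j6 -0.75
up 72.7 [ 481.9 -330.3  219. ] grip 31.8 0.0 F [-0.4 -0.9  0.3] j6 -0.75
lid [ 496.2 -349.3] [181.9 152.3] 4.6 3612 [88.7 91.9 94.3]
bar [ 480.6 -329.1] [14.2 61.8] 5.2 206 [115.5 119.  121.3]
```

View pics/t6.png

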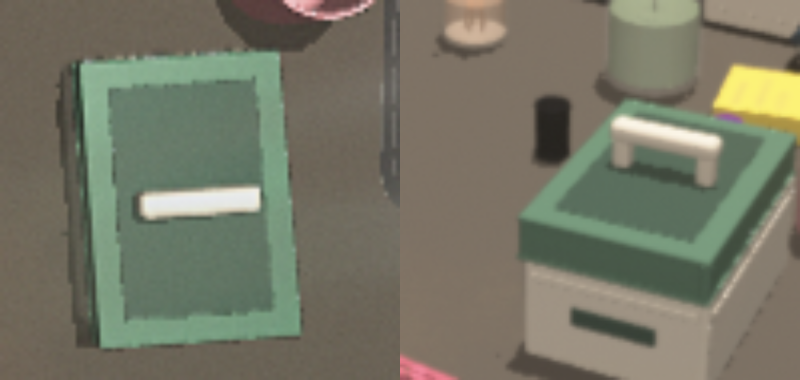

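The lid is home: its bar is at z 119 and its top at 92, exactly 56 mm above their table readings. It is level and centred.

```bash
python3 -c "
from rig import bot
print(bot.finish_job())"
```

```text
the job is handed in; nothing more can be done
None
```

The mending box is packed, closed and handed in at about 73 s of the 122 s allowed. The first grab at the tape closed on nothing, because the fingertips sit 30 mm farther back than stated; I corrected for that. The last camera check showed the lid level and fully home; the candle and mug were never approached, and no verdict came back from the hand-in.

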